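# Next bamboo blank onto the drilling cradle

## Task

The next bamboo blank lies at the back of the lantern board, behind three finished lanterns. First stand all three lanterns upright in the black tray, then lay the blank in the drilling cradle, lengthwise on its two rails and centred along them, and only then put each lantern back over the lamp of the stand it came from, upright and centred on it. Do not knock a lantern over, and leave the hand torch where it stands.

Things in the scene. Friction and masses are not known exactly. Their poses are not given: they have to be found in the camera images.
- lantern_tall_center (a point): The tallest and most slender of three finished lanterns: an upright bamboo tube, 48 mm outside diameter, 160 mm tall, 6 mm wall, open right through at both ends, drilled with dot patterns. This point is on its axis, half-way up (80 mm above its foot); z is its long axis. At the start it stands over the lamp of its own stand, its foot 24 mm above the table.
- lantern_middle_center (a point): The middle-sized of three finished lanterns: an upright bamboo tube, 54 mm outside diameter, 140 mm tall, 6 mm wall, open right through at both ends, drilled with dot patterns. This point is on its axis, half-way up (70 mm above its foot); z is its long axis. At the start it stands over the lamp of its own stand, its foot 24 mm above the table.
- lantern_short_center (a point): The shortest and widest of three finished lanterns: an upright bamboo tube, 62 mm outside diameter, 125 mm tall, 6 mm wall, open right through at both ends, drilled with dot patterns. This point is on its axis, half-way up (62.5 mm above its foot); z is its long axis. At the start it stands over the lamp of its own stand, its foot 24 mm above the table.
- stand_tall: Stand of the 48 mm lantern, fixed: dark wooden disc, 64 mm diameter, 12 mm thick, with an upright lamp in its middle, 18 mm diameter, 21 mm high above the disc. The lantern stands on the disc, the lamp inside its bore. Origin: centre of the disc's underside (12 mm above the table), z up. The three stands form a row on the front of the lantern board, about 90 mm apart, in any order.
- stand_middle: Stand of the 54 mm lantern, fixed: dark wooden disc, 70 mm diameter, 12 mm thick, with an upright lamp in its middle, 18 mm diameter, 21 mm high above the disc. The lantern stands on the disc, the lamp inside its bore. Origin: centre of the disc's underside (12 mm above the table), z up. The three stands form a row on the front of the lantern board, about 90 mm apart, in any order.
- stand_short: Stand of the 62 mm lantern, fixed: dark wooden disc, 78 mm diameter, 12 mm thick, with an upright lamp in its middle, 18 mm diameter, 21 mm high above the disc. The lantern stands on the disc, the lamp inside its bore. Origin: centre of the disc's underside (12 mm above the table), z up. The three stands form a row on the front of the lantern board, about 90 mm apart, in any order.
- blank_center (a point): The blank: undrilled bamboo tube, 50 mm diameter, 200 mm long, lying level, wrapped in a white paper pattern. Point: its middle, on its axis; y along the tube, z up. It starts on two low laths (hidden beneath it) at the back of the plywood lantern board (270x170x12 mm, fixed), parallel to the stands' row, 85 mm behind it, axis 41 mm above the table, its long sides free down to the board.
- cradle: Drilling cradle, fixed: dark base board 220x130x15 mm with two parallel pale rails along its x, 160 mm long, 12 mm wide, 16 mm high, 26 mm apart (inner faces), in its middle. The blank rests between the rails on their inner edges, overhanging 20 mm at each end; seated, its axis is 52 mm above the table. Origin: centre of the underside, on the table; x along the rails, z up.
- tray: Black open plastic tray, fixed: 280 mm (its x) by 210 mm (its y) outside, inside 270 by 200 mm, floor 5 mm above the table, rim about 39 mm high. Origin: centre of its underside, on the table, z up. Empty at the start; on one side of the board, the cradle on the other.
- torch: Black hand torch standing lens down on the table beyond the board, 132 mm tall, 52 mm diameter head below, 34 mm barrel above, 0.18 kg. Not part of the job; leave it alone. Origin: centre of its lower face, on the table.

How it is judged:
By the outcome, as a careful person would: the job done as asked, in the order asked, and still so for the second after the job is handed in, with the robot touching nothing.
It also fails if it takes over 141 s, if anything falls off the work surface, if the arm or the gripper's body presses on something with over 40 N, if the wrist force passes 120 N, or if a joint passes its speed limit or range.

## Robot

A 6-joint arm with a two-finger parallel gripper is mounted at the origin on the work surface. World frame = base frame: x ahead of the robot, y to its left, z up, the work surface at z = 0. Lengths are in m, angles in rad, forces in N, time in s.
With the tool pointing down it reaches from about 0.35 to 0.975 m from the base axis. Payload 4.9 kg.
Tool frame: the origin (TCP) lies on the mounting face of the last link; the fingertips stand 173 mm ahead of it and the grasp point (between the pads) lies 155 mm ahead of it; z points along the fingers, y is the line along which they close (so a half turn about z gives the same grasp; the last joint's range is limited). The gripper opens to 85 mm and grips with 20 to 120 N. Pads are 22 mm wide; open, the fingers measure 114 mm over their backs; the gripper's body (76 mm by 85 mm) begins 54 mm behind the grasp point. The pads swing forward as they close: fully open they stand 13 mm farther back than shut.
Start: joints at [0.983, 0.053, 1.613, -0, 1.476, -0.119], TCP at [0.282, 0.558, 0.405] pointing down, gripper open.
Joint ranges: [-3.01, 3.01], [-1.01, 2.22], [0.06, 2.58], [-1.02, 4.17], [0.09, 2.62], [-3.14, 3.14]. Speed limits (rad/s): [2.57, 2.57, 3.14, 3.14, 3.14, 3.14].

## Interface

Orientations are given as a rotation vector (axis times angle).
In Python, from station import monitor, eyes, finish_job gives the robot as it stands. The module is installed in compiled form; this text tells all that it offers.
- The arm moves only by the tool step_arm, never from a script. Its argument "commands" is a list of rows, each a list of 3 entries, a list of its own where there are three numbers: the opening in per cent of the stroke, from 0 (shut) to 100 (fully open), then the shift along the tool's x, y, z in mm, then the turn about the tool's z in degrees. In form: [[hand, [x, y, z], yaw], ...]. A call has 1 to 12 rows; each row is the pose to reach, as a shift and turn from the pose commanded when the call began, along the tool's axes at that moment; what a row does not reach only later rows make up. A row lasts 1/8 s, in which the tool goes at most 62.5 mm and 10.7 degrees, less where a joint would pass 70% of its speed; a pose out of reach is approached as far as the arm can. A call with a gripper value outside its range is refused whole. The fingers move at their own pace and stop on an object; "squeeze" is the grip in N (left out, the last holds). Time passes only in rows, so rows that repeat a pose let the fingers close. It gives the time, the measured TCP pose, the force, the opening and the grip force at its end, in the units of the state.
- monitor.get_obs(): the state, without advancing time (a new reading comes with each control period).
- eyes.get_image(name): name is "side" or "top"; returns the picture (420x560x3 uint8, red, green, blue); there is no depth.
- eyes.camera_info(name): a dict with "camera_matrix" (3x3 intrinsics, pixels), "k1" (the pictures are not rectified: a ray, as slopes to the right and down, at radius r is drawn at 1 + k1 r^2 times it, then the intrinsics apply), "extrinsics" (4x4, takes a point from camera to world coordinates). Camera axes: x right, y down, z forward; pixel columns grow to the right and rows downward; lengths in m; the calibration is good to about 2 mm. A picture is of the moment at which its call begins. camera_info takes no time and is no camera call.
- finish_job(): hands the job in; it is judged then, once.
The state is a dict: "t": time; "q": joint angles; "dq": joint speeds; "effort": joint torques, N m; "tool_pos": TCP position; "tool_rot": TCP orientation; "contact_force": force on the tool from outside, world axes, zero at the start; "wrist_torque": the same for the moment, N m; "opening": finger opening in m; "grip_force": force on a finger pad.
Only numpy, scipy, OpenCV 4.12 (cv2) and the standard library are available. Lean on these libraries where they do the work, as an engineer would, in place of code of your own. Each camera call takes 0.05 s, during which the arm holds its last target. There are 200 camera calls.

## Working session

There is one attempt and no reset: what is moved stays moved. The work goes in short steps, Python scripts to look and compute and a tool call to move; the robot and the scene stay as the last step left them, time stands still between calls to the robot, and variables do not carry over. Pictures are saved under pics/ and viewed, at most 14 in all, crops included, and the job is handed in when it is done.

Besides the shell and the picture viewer there is one more tool, called after "Call:" as a command line: name --argument value ..., lists and objects as JSON in quotes. step_arm: Moves the arm, as the interface text tells. Its arguments: {"type":"object","properties":{"commands":{"type":"array"},"squeeze":{"type":"number"}},"required":["commands"]}

```bash
mkdir -p pics
cat > h.py <<'E'
import numpy as np, cv2
from station import monitor, eyes
from scipy.spatial.transform import Rotation as R
def grab(n,f=None):
    im=eyes.get_image(n)[:,:,::-1].copy()
    if f: cv2.imwrite('pics/'+f,im)
    return im
def ray(n,uv):
    c=eyes.camera_info(n);K=np.array(c['camera_matrix']);T=np.array(c['extrinsics'])
    p=cv2.undistortPoints(np.array(uv,float).reshape(-1,1,2),K,np.array([c['k1'],0,0,0.]))[:,0]
    d=np.c_[p,np.ones(len(p))]@T[:3,:3].T
    return T[:3,3],d
def onz(n,uv,z):
    o,d=ray(n,uv);z=np.asarray(z,float)
    return o+d*((z-o[2])/d[:,2])[:,None]
def proj(n,P):
    c=eyes.camera_info(n);K=np.array(c['camera_matrix']);T=np.linalg.inv(np.array(c['extrinsics']))
    r,_=cv2.Rodrigues(T[:3,:3]);return cv2.projectPoints(np.array(P,float).reshape(-1,1,3),r,T[:3,3],K,np.array([c['k1'],0,0,0.]))[0][:,0]
E
python3 - <<'E'
from h import *
grab('top','top0.png');grab('side','side0.png')
for n in('top','side'):
    c=eyes.camera_info(n);print(n,np.round(c['camera_matrix'],1).tolist(),c['k1'],np.round(c['extrinsics'],3).tolist())
o=monitor.get_obs();print(o['t'],o['tool_pos'],R.from_rotvec(o['tool_rot']).as_matrix().round(3).tolist())
E
```

```text
top [[379.7, 0.0, 281.3], [0.0, 379.7, 213.3], [0.0, 0.0, 1.0]] 0.026819194897351278 [[0.016, -0.996, 0.093, 0.524], [-1.0, -0.015, 0.008, 0.007], [-0.007, -0.093, -0.996, 0.98], [0.0, 0.0, 0.0, 1.0]]
side [[379.8, 0.0, 280.8], [0.0, 379.8, 206.4], [0.0, 0.0, 1.0]] -0.0646503834910824 [[0.986, -0.085, 0.143, 0.467], [-0.165, -0.596, 0.786, -0.76], [0.018, -0.799, -0.602, 0.658], [0.0, 0.0, 0.0, 1.0]]
0.1 [0.2822276  0.5573619  0.40357984] [[-0.892, 0.452, -0.001], [0.452, 0.892, -0.002], [0.0, -0.002, -1.0]]
```

View pics/top0.png

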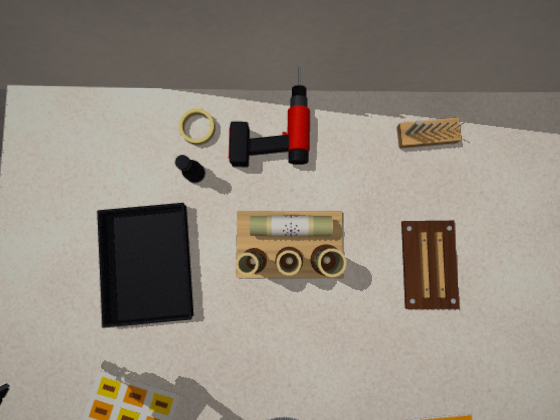

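View pics/side0.png

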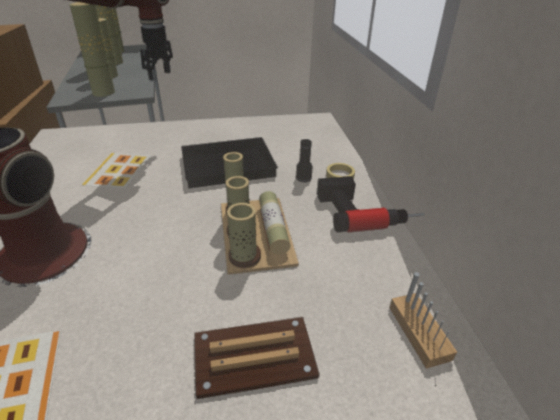

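The top view shows the tray on the left (145,265), the lantern rims at (250,262), (289,261) and (329,262), the blank at (291,226), the cradle at (431,265) and the torch at (190,169). The side view confirms the lanterns are upright. Next I'll segment them.

Run:
```python
from h import *
im=cv2.imread('pics/top0.png');hsv=cv2.cvtColor(im,cv2.COLOR_BGR2HSV)
for p in [(240,258),(240,225),(255,225),(289,251),(329,248),(341,262),(340,225),(410,265),(425,265),(145,212),(426,236)]: print(p,hsv[p[1],p[0]])
a=cv2.resize(im[200:290,225:355],None,fx=6,fy=6,interpolation=cv2.INTER_CUBIC)
cv2.imwrite('pics/c1.png',a)
# cradle base: dark brown; rails pale
def rect(m,x0,y0,x1,y1,z,name):
    k=np.zeros_like(m);k[y0:y1,x0:x1]=m[y0:y1,x0:x1]
    cs,_=cv2.findContours(k,cv2.RETR_EXTERNAL,cv2.CHAIN_APPROX_NONE)
    for c in sorted(cs,key=cv2.contourArea)[::-1][:3]:
        if cv2.contourArea(c)<60: continue
        P=onz('top',c[:,0],np.full(len(c),z))[:,:2]
        r=cv2.minAreaRect((P*1000).astype(np.float32));print(name,[np.round(v,1) for v in r])
g=cv2.cvtColor(im,cv2.COLOR_BGR2GRAY)
rect(((g<75)*255).astype(np.uint8),385,205,475,320,.015,'cradle')
rect(((hsv[:,:,2]>140)*255).astype(np.uint8),412,228,452,302,.031,'rails')
rect(((g<70)*255).astype(np.uint8),80,190,205,335,.039,'tray')
```

```text
(240, 258) [ 22  98 141]
(240, 225) [ 18 117 183]
(255, 225) [ 28  77 155]
(289, 251) [ 22 100 192]
(329, 248) [ 19 113 113]
(341, 262) [29 83 80]
(340, 225) [ 17 121 124]
(410, 265) [ 12 198  72]
(425, 265) [ 17 134 177]
(145, 212) [120  17  15]
(426, 236) [ 17 142 124]
cradle [array([ 492.8, -358.5]), array([216.4, 132.4]), np.float64(1.4)]
rails [array([ 494.3, -379.2]), array([156. ,  11.8]), np.float64(1.3)]
rails [array([ 482.5, -341.1]), array([134. ,  11.6]), np.float64(1.8)]
tray [array([482.8, 348.3]), array([285.7, 220.6]), np.float64(6.1)]
```

View pics/c1.png

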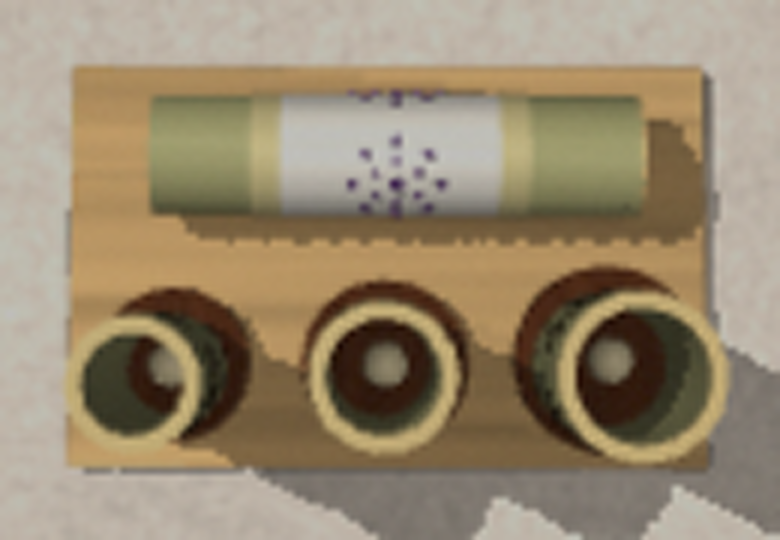

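The crop shows, left to right, the tall lantern (rim diameter about 23 px), the middle (about 26) and the short (about 29), each with its lamp visible inside. The blank lies behind them.

Run:
```python
from h import *
f=lambda p:[(p[0]+.5)/6-.5+225,(p[1]+.5)/6-.5+200]
def q(n,ps,z): print(n,(onz('top',[f(p) for p in ps],np.full(len(ps),z))*1000).round(1)[:,:2].tolist())
q('tall rim',[(136,384)],.184);q('mid rim',[(385,377)],.164);q('short rim',[(643,377)],.149)
q('lamps',[(167,368),(388,364),(612,361)],.045)
q('board',[(74,68),(702,67),(711,468),(67,467)],.012)
q('blank',[(150,155),(643,155)],.041);q('blank mid',[(397,97),(397,213)],.045)
q('paper',[(282,97),(500,97),(282,213),(500,213)],.045)
q('blank c',[(397,155)],.041)
im=cv2.imread('pics/side0.png')
# side: predicted pixels of points
from itertools import chain
def tops(x,y,z):return proj('side',[[x,y,z]]).round(1)
# tray rim inner corners in top: threshold-free line check of torch
hs=cv2.cvtColor(im,cv2.COLOR_BGR2HSV)
print(onz('top',[[182,162]],[.132])*1000)
s=cv2.resize(im[135:275,170:345],None,fx=4.4,fy=4.2,interpolation=cv2.INTER_CUBIC);cv2.imwrite('pics/c2.png',s)
```

```text
tall rim [[492.5, 82.6]]
mid rim [[495.6, -3.9]]
short rim [[496.6, -97.3]]
lamps [[493.6, 83.4], [496.7, -6.6], [499.4, -97.7]]
board [[619.1, 128.8], [623.6, -139.1], [454.7, -143.0], [450.7, 127.2]]
blank [[580.6, 92.8], [583.8, -110.6]]
blank mid [[605.9, -8.8], [558.2, -9.4]]
paper [[605.2, 38.6], [606.5, -51.2], [557.4, 37.7], [558.8, -51.6]]
blank c [[582.2, -9.2]]
[[717.05863148 241.26596283 132.        ]]
```

View pics/c2.png

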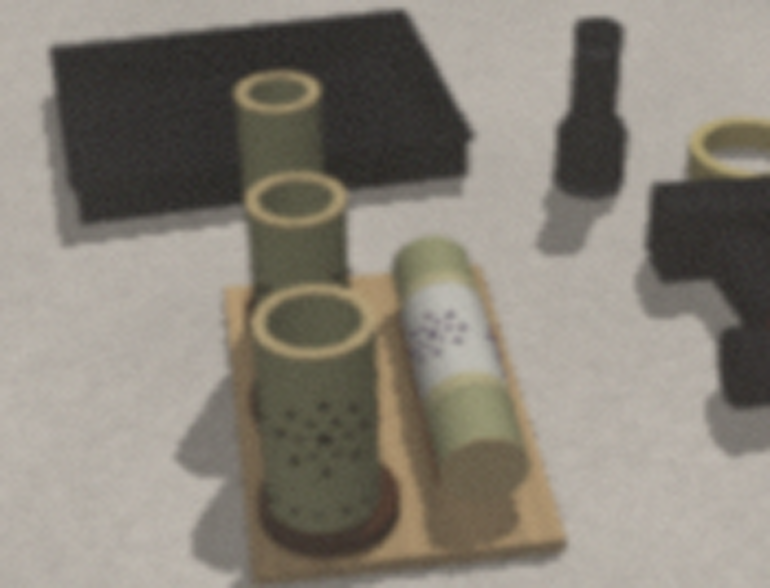

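The rims triangulate against the lamps. I'll cross-check with the side view and print the first approach (tall lantern, fingers closing along world x).

```bash
cat >> h.py <<'E'
def go(x,y,z,ang):
    """shift (tool mm) and yaw (deg) bringing the grasp point to x,y,z mm with the closing line at world angle ang (deg)"""
    o=monitor.get_obs();M=R.from_rotvec(o['tool_rot']).as_matrix();p=np.array(o['tool_pos'])*1000
    d=M.T@(np.array([x,y,z+155.])-p)
    a=np.degrees(np.arctan2(M[1,1],M[0,1]));yaw=-((ang-a+90)%180-90)
    print('shift',d.round(1).tolist(),'yaw',round(yaw,1),'| t',round(o['t'],1),'grasp',(p-[0,0,155]).round(1).tolist(),'ang',round(a,2),'q6',round(o['q'][5],2),'op',round(o['opening']*1000,1),'F',np.round(o['contact_force'],1).tolist())
E
python3 - <<'E'
from h import *
f=lambda p,s,o:[(p[0]+.5)/s[0]-.5+o[0],(p[1]+.5)/s[1]-.5+o[1]]
def tri(a,b):
    o1,d1=ray('top',[a]);o2,d2=ray('side',[b]);d1=d1[0]/np.linalg.norm(d1);d2=d2[0]/np.linalg.norm(d2)
    s=np.linalg.lstsq(np.c_[d1,-d2],o2-o1,rcond=None)[0]
    return ((o1+d1*s[0]+o2+d2*s[1])*500).round(1),round(1000*np.linalg.norm(o1+d1*s[0]-o2-d2*s[1]),1)
for a,b in [((136,384),(278,93)),((385,377),(296,200)),((643,377),(314,322))]:
    print(tri(f(a,(6,6),(225,200)),f(b,(4.4,4.2),(170,135))))
for P in [(.4943,.083,.184),(.4967,-.006,.164),(.4985,-.0973,.149)]:
    q=proj('side',[P])[0];print(((q+.5-[170,135])*[4.4,4.2]).round())
b=[f(p,(4.4,4.2),(170,135)) for p in [(592,180)]];print('torch',onz('side',b,[0.])*1000)
go(494,83,250,1);go(494,83,146,1)
E
```

```text
(array([493.8,  82.8, 181.9]), np.float64(2.7))
(array([496.8,  -4. , 161.5]), np.float64(2.5))
(array([497.9, -97.7, 146.3]), np.float64(2.8))
[277.  90.]
[294. 199.]
[313. 318.]
torch [[723.35597689 240.15636825   0.        ]]
shift [-403.2, -327.5, -0.9] yaw 62.1 | t 0.1 grasp [282.2, 557.4, 248.6] ang 63.14 q6 -0.12 op 85.4 F [0.6, -0.0, 0.5]
shift [-403.3, -327.3, 103.1] yaw 62.1 | t 0.1 grasp [282.2, 557.4, 248.6] ang 63.14 q6 -0.12 op 85.4 F [0.6, -0.0, 0.5]
```

Call:
step_arm --commands '[[100,[-40,-33,0],6],[100,[-80,-66,0],12],[100,[-120,-98,0],19],[100,[-161,-131,0],25],[100,[-202,-164,0],31],[100,[-242,-197,0],37],[100,[-282,-229,0],43],[100,[-323,-262,0],50],[100,[-363,-295,0],56],[100,[-403,-327.5,0],62],[100,[-403,-327.5,0],62],[100,[-403,-327.5,0],62]]' --squeeze 30

```text
t: 1.6
tool_pos: [0.4937, 0.0835, 0.4042]
tool_rot: [-2.198, -2.243, 0.001]
contact_force: [-0.2, -0.4, -0.3]
opening: 0.0856
grip_force: 0.0
```

Run:
```python
from h import *
go(494,83,146,1)
```

```text
shift [-0.5, 0.4, 103.2] yaw 0.2 | t 1.6 grasp [493.7, 83.5, 249.2] ang 1.15 q6 -0.0 op 85.6 F [-0.2, -0.4, -0.3]
```

Call:
step_arm --commands '[[100,[-0.5,0.5,25],0],[100,[-0.5,0.5,50],0],[100,[-0.5,0.5,75],0],[100,[-0.5,0.5,95],0],[100,[-0.5,0.5,103],0],[100,[-0.5,0.5,103],0],[45,[-0.5,0.5,103],0],[45,[-0.5,0.5,103],0],[45,[-0.5,0.5,103],0],[45,[-0.5,0.5,103],0],[45,[-0.5,0.5,103],0],[45,[-0.5,0.5,103],0]]' --squeeze 30

```text
t: 3.1
tool_pos: [0.4948, 0.0828, 0.303]
tool_rot: [2.199, 2.243, 0.001]
contact_force: [-2.7, -0.2, 6.0]
opening: 0.0486
grip_force: 31.1
```

Call:
step_arm --commands '[[45,[0,0,0],0],[45,[0,0,0],0],[45,[0,0,0],0]]'

```text
t: 3.48
tool_pos: [0.4948, 0.0828, 0.303]
tool_rot: [2.199, 2.243, 0.001]
contact_force: [-2.3, 0.2, 5.3]
opening: 0.0483
grip_force: 31.1
```

Call:
step_arm --commands '[[45,[0,0,-10],0],[45,[0,0,-25],0],[45,[0,0,-45],0],[45,[0,0,-65],0],[45,[0,0,-65],0],[45,[0,0,-65],0]]'

```text
t: 4.22
tool_pos: [0.4943, 0.0828, 0.3665]
tool_rot: [-2.199, -2.243, 0.0]
contact_force: [0.2, -0.2, -1.2]
opening: 0.0488
grip_force: 31.3
```

Run:
```python
from h import *
go(420,385,211,1)
im=grab('side');cv2.imwrite('pics/s1.png',cv2.resize(im[60:300,100:400],None,fx=2,fy=2))
```

```text
shift [303.6, -68.3, 0.6] yaw 0.1 | t 4.2 grasp [494.3, 82.8, 211.5] ang 1.14 q6 -0.0 op 48.8 F [0.2, -0.2, -1.2]
```

View pics/s1.png

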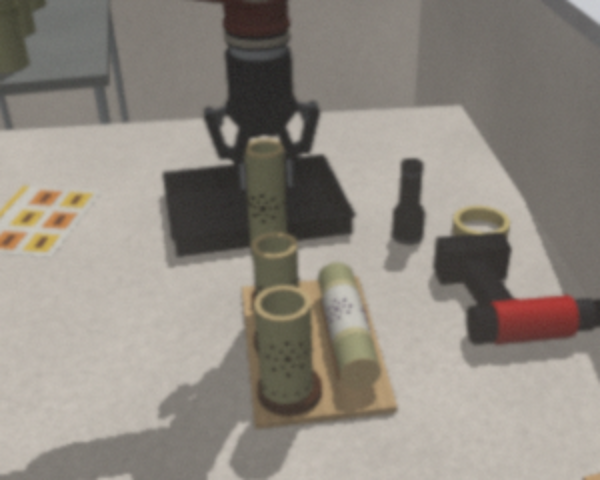

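The tall lantern hangs upright in the hand at (265,195) and the others are undisturbed. Now I'll carry it to the tray.

Call:
step_arm --commands '[[45,[20,-4,0],0],[45,[55,-12,0],0],[45,[95,-21,0],0],[45,[135,-30,0],0],[45,[175,-39,0],0],[45,[215,-48,0],0],[45,[255,-57,0],0],[45,[285,-64,0],0],[45,[303,-68,0],0],[45,[303,-68,0],0],[45,[303,-68,0],0]]'

```text
t: 5.65
tool_pos: [0.4207, 0.3837, 0.3663]
tool_rot: [2.2, 2.242, -0.002]
contact_force: [0.3, 0.4, -0.8]
opening: 0.0488
grip_force: 31.2
```

Call:
step_arm --commands '[[45,[0,0,20],0],[45,[0,0,40],0],[45,[0,0,60],0],[45,[0,0,72],0],[45,[0,0,77],0],[45,[0,0,80],0],[45,[0,0,80],0],[45,[0,0,80],0]]'

```text
t: 6.65
tool_pos: [0.4206, 0.3846, 0.2875]
tool_rot: [2.199, 2.243, 0.002]
contact_force: [-0.1, -0.2, -1.2]
opening: 0.0484
grip_force: 31.2
```

Call:
step_arm --commands '[[45,[0,0,1.5],0],[45,[0,0,2.5],0],[45,[0,0,3],0],[45,[0,0,3.5],0],[45,[0,0,3.5],0],[45,[0,0,3.5],0]]'

```text
t: 7.4
tool_pos: [0.4205, 0.3846, 0.284]
tool_rot: [-2.199, -2.243, -0.001]
contact_force: [-2.2, -0.4, 5.5]
opening: 0.048
grip_force: 31.9
```

Call:
step_arm --commands '[[60,[0,0,3],0],[60,[0,0,3],0],[100,[0,0,3],0],[100,[0,0,3],0],[100,[0,0,3],0],[100,[0,0,-17],0],[100,[0,0,-50],0],[100,[0,0,-85],0],[100,[0,0,-120],0],[100,[0,0,-120],0]]'

```text
t: 8.65
tool_pos: [0.421, 0.3849, 0.4091]
tool_rot: [2.198, 2.242, 0.015]
contact_force: [0.9, -0.1, -0.1]
opening: 0.0855
grip_force: 0.0
```

Run:
```python
from h import *
go(496.7,-5,248,1);go(496.7,-5,125,1)
```

```text
shift [-391.3, 67.8, 4.6] yaw 0.1 | t 8.7 grasp [421.0, 384.9, 254.1] ang 1.14 q6 0.59 op 85.5 F [0.9, -0.1, -0.1]
shift [-392.0, 66.9, 127.6] yaw 0.1 | t 8.7 grasp [421.0, 384.9, 254.1] ang 1.14 q6 0.59 op 85.5 F [0.9, -0.1, -0.1]
```

Call:
step_arm --commands '[[100,[-30,5,0],0],[100,[-75,13,0],0],[100,[-120,21,0],0],[100,[-165,28,0],0],[100,[-210,36,0],0],[100,[-255,44,0],0],[100,[-300,51,0],0],[100,[-345,59,0],0],[100,[-375,64,0],0],[100,[-391.5,67.5,4],0],[100,[-391.5,67.5,4],0],[100,[-391.5,67.5,4],0]]'

```text
t: 10.15
tool_pos: [0.4956, -0.0049, 0.3989]
tool_rot: [-2.198, -2.244, 0.0]
contact_force: [0.6, -0.0, -0.2]
opening: 0.0857
grip_force: 0.0
```

Run:
```python
from h import *
go(496.7,-5,125,1)
im=grab('side');cv2.imwrite('pics/s2.png',cv2.resize(im[60:300,100:400],None,fx=2,fy=2))
```

```text
shift [-0.2, 1.2, 118.9] yaw 0.2 | t 10.2 grasp [495.6, -4.9, 243.9] ang 1.2 q6 -0.18 op 85.7 F [0.6, -0.0, -0.2]
```

View pics/s2.png

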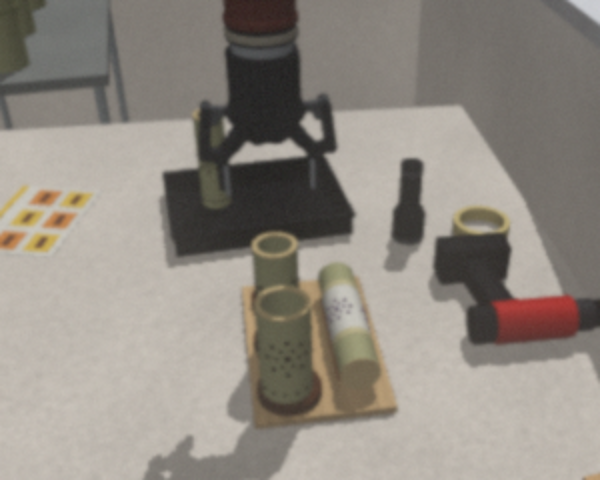

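The tall lantern stands upright in the tray near (213,165). Next is the middle one.

Call:
step_arm --commands '[[100,[0,1,25],0],[100,[0,1,55],0],[100,[0,1,85],0],[100,[0,1,108],0],[100,[0,1,119],0],[100,[0,1,119],0],[50,[0,1,119],0],[50,[0,1,119],0],[50,[0,1,119],0],[50,[0,1,119],0],[50,[0,1,119],0],[50,[0,1,119],0]]'

```text
t: 11.7
tool_pos: [0.4972, -0.0057, 0.2819]
tool_rot: [2.198, 2.242, 0.002]
contact_force: [-1.8, 0.4, 5.2]
opening: 0.0546
grip_force: 30.2
```

Call:
step_arm --commands '[[50,[0,0,0],0],[50,[0,0,0],0]]'

```text
t: 11.95
tool_pos: [0.4972, -0.0057, 0.2818]
tool_rot: [2.198, 2.242, 0.002]
contact_force: [-2.3, 1.1, 5.4]
opening: 0.055
grip_force: 30.2
```

Call:
step_arm --commands '[[50,[0,0,-10],0],[50,[0,0,-25],0],[50,[0,0,-45],0],[50,[0,0,-65],0],[50,[0,0,-65],0],[50,[0,0,-65],0]]'

```text
t: 12.7
tool_pos: [0.4965, -0.0056, 0.3448]
tool_rot: [-2.199, -2.243, 0.001]
contact_force: [0.5, -0.1, -1.1]
opening: 0.0549
grip_force: 30.1
```

Run:
```python
from h import *
go(555,385,190,1)
```

```text
shift [389.4, 66.3, -0.2] yaw 0.1 | t 12.7 grasp [496.5, -5.6, 189.8] ang 1.14 q6 -0.18 op 54.9 F [0.5, -0.1, -1.1]
```

Call:
step_arm --commands '[[50,[25,4,0],0],[50,[65,11,0],0],[50,[110,19,0],0],[50,[155,26,0],0],[50,[200,34,0],0],[50,[245,42,0],0],[50,[290,49,0],0],[50,[335,57,0],0],[50,[370,63,0],0],[50,[389,66,0],0],[50,[389,66,0],0],[50,[389,66,0],0]]'

```text
t: 14.2
tool_pos: [0.5549, 0.3836, 0.3447]
tool_rot: [2.2, 2.243, -0.002]
contact_force: [0.7, -1.2, -0.0]
opening: 0.0545
grip_force: 30.1
```

Call:
step_arm --commands '[[50,[0,0,20],0],[50,[0,0,45],0],[50,[0,0,65],0],[50,[0,0,75],0],[50,[0,0,79],0],[50,[0,0,81],0],[50,[0,0,82],0],[50,[0,0,82.5],0],[50,[0,0,83],0],[50,[0,0,83],0],[50,[0,0,83],0]]'

```text
t: 15.58
tool_pos: [0.5551, 0.3847, 0.2629]
tool_rot: [2.199, 2.243, 0.001]
contact_force: [-0.9, -0.4, 1.6]
opening: 0.055
grip_force: 30.2
```

Call:
step_arm --commands '[[50,[0,0,1],0],[50,[0,0,1],0],[70,[0,0,1],0],[70,[0,0,1],0],[100,[0,0,1],0],[100,[0,0,1],0],[100,[0,0,1],0],[100,[0,0,-20],0],[100,[0,0,-60],0],[100,[0,0,-100],0],[100,[0,0,-137],0],[100,[0,0,-137],0]]'

```text
t: 17.08
tool_pos: [0.5556, 0.385, 0.4064]
tool_rot: [2.197, 2.241, 0.016]
contact_force: [0.7, -0.0, 0.2]
opening: 0.0854
grip_force: 0.0
```

Call:
step_arm --commands '[[100,[0,0,0],0],[100,[0,0,0],0],[100,[0,0,0],0]]'

```text
t: 17.45
tool_pos: [0.5547, 0.3845, 0.3975]
tool_rot: [-2.199, -2.243, 0.004]
contact_force: [0.2, 0.8, 0.1]
opening: 0.0856
grip_force: 0.0
```

Run:
```python
from h import *
go(498.3,-97.5,240,1)
```

```text
shift [-480.7, -66.0, 3.3] yaw 0.1 | t 17.4 grasp [554.7, 384.5, 242.5] ang 1.14 q6 0.48 op 85.6 F [0.2, 0.8, 0.1]
```

Call:
step_arm --commands '[[100,[-30,-4,0],0],[100,[-80,-11,0],0],[100,[-130,-18,0],0],[100,[-180,-25,0],0],[100,[-230,-32,0],0],[100,[-280,-39,0],0],[100,[-330,-45,0],0],[100,[-380,-52,0],0],[100,[-430,-59,0],0],[100,[-465,-64,0],0],[100,[-480.5,-66,3],0],[100,[-480.5,-66,3],0]]'

```text
t: 18.95
tool_pos: [0.4984, -0.0974, 0.3953]
tool_rot: [-2.2, -2.241, 0.0]
contact_force: [-1.0, -0.2, 0.2]
opening: 0.0854
grip_force: 0.0
```

Call:
step_arm --commands '[[100,[0,0,0],0],[100,[0,0,0],0],[100,[0,0,0],0]]'

```text
t: 19.32
tool_pos: [0.4987, -0.0964, 0.3963]
tool_rot: [2.198, 2.245, 0.0]
contact_force: [0.5, 0.1, 0.8]
opening: 0.0853
grip_force: 0.0
```

Run:
```python
from h import *
go(498.3,-97.5,112,1)
im=grab('top');cv2.imwrite('pics/t2.png',im)
```

```text
shift [-1.1, -0.4, 129.3] yaw 0.2 | t 19.3 grasp [498.7, -96.4, 241.3] ang 1.22 q6 -0.36 op 85.3 F [0.5, 0.1, 0.8]
```

View pics/t2.png

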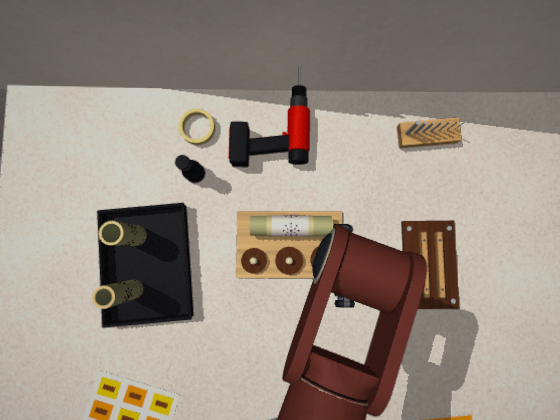

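Both lanterns stand in the tray, and the freed stands show at (254,261) and (289,261). Next I pick the short one and measure those stands for the return.

Call:
step_arm --commands '[[100,[-1,-0.5,25],0],[100,[-1,-0.5,55],0],[100,[-1,-0.5,90],0],[100,[-1,-0.5,118],0],[100,[-1,-0.5,129],0],[100,[-1,-0.5,129],0],[58,[-1,-0.5,129],0],[58,[-1,-0.5,129],0],[58,[-1,-0.5,129],0],[58,[-1,-0.5,129],0],[58,[-1,-0.5,129],0],[58,[-1,-0.5,129],0]]'

```text
t: 20.88
tool_pos: [0.4986, -0.0984, 0.269]
tool_rot: [2.198, 2.242, 0.002]
contact_force: [-1.8, -0.0, 6.2]
opening: 0.0617
grip_force: 30.4
```

Call:
step_arm --commands '[[58,[0,0,0],0],[58,[0,0,0],0]]'

```text
t: 21.12
tool_pos: [0.4986, -0.0984, 0.269]
tool_rot: [2.198, 2.242, 0.002]
contact_force: [-1.1, 0.6, 5.7]
opening: 0.0615
grip_force: 30.4
```

Call:
step_arm --commands '[[58,[0,0,-10],0],[58,[0,0,-25],0],[58,[0,0,-45],0],[58,[0,0,-65],0],[58,[0,0,-65],0],[58,[0,0,-65],0]]'

```text
t: 21.88
tool_pos: [0.4978, -0.0981, 0.3319]
tool_rot: [-2.199, -2.243, 0.0]
contact_force: [-0.1, -0.3, -1.3]
opening: 0.0616
grip_force: 30.3
```

Run:
```python
from h import *
go(485,300,177,1)
im=cv2.imread('pics/t2.png');hsv=cv2.cvtColor(im,cv2.COLOR_BGR2HSV)
m=((hsv[:,:,2]<90)&(hsv[:,:,2]>35)&(hsv[:,:,1]>120)).astype(np.uint8)
for x0,x1 in[(238,271),(272,306)]:
    k=np.zeros_like(m);k[244:278,x0:x1]=m[244:278,x0:x1]
    cs,_=cv2.findContours(k,cv2.RETR_EXTERNAL,cv2.CHAIN_APPROX_NONE);c=max(cs,key=cv2.contourArea)
    P=onz('top',c[:,0],np.full(len(c),.024))*1000
    e,r=cv2.minEnclosingCircle(P[:,:2].astype(np.float32));print('disc',e,r)
    k=np.zeros_like(m);k[250:272,x0+5:x1-5]=(hsv[250:272,x0+5:x1-5,2]>95);
    cs,_=cv2.findContours(k,cv2.RETR_EXTERNAL,cv2.CHAIN_APPROX_NONE);c=max(cs,key=cv2.contourArea)
    (u,v),rr=cv2.minEnclosingCircle(c);print('lamp',onz('top',[(u,v)],[.045])[0]*1000,rr)
```

```text
shift [398.3, -4.9, -0.1] yaw 0.1 | t 21.9 grasp [497.8, -98.1, 176.9] ang 1.14 q6 -0.36 op 61.6 F [-0.1, -0.3, -1.3]
disc (494.97100830078125, 81.3321762084961) 31.47103500366211
lamp [494.6403596   83.22905317  45.        ] 3.8079864978790283
disc (496.2833251953125, -5.927314281463623) 33.5782470703125
lamp [497.24867155  -4.55729827  45.        ] 3.9590978622436523
```

Call:
step_arm --commands '[[58,[25,0,0],0],[58,[65,-1,0],0],[58,[110,-1,0],0],[58,[155,-2,0],0],[58,[200,-2,0],0],[58,[245,-3,0],0],[58,[290,-4,0],0],[58,[335,-4,0],0],[58,[375,-5,0],0],[58,[398,-5,0],0],[58,[398,-5,0],0],[58,[398,-5,0],0]]'

```text
t: 23.38
tool_pos: [0.4849, 0.2991, 0.3312]
tool_rot: [-2.199, -2.243, 0.003]
contact_force: [0.3, -0.2, -0.3]
opening: 0.062
grip_force: 30.4
```

Call:
step_arm --commands '[[58,[0,0,20],0],[58,[0,0,45],0],[58,[0,0,65],0],[58,[0,0,75],0],[58,[0,0,79],0],[58,[0,0,81],0],[58,[0,0,82],0],[58,[0,0,82.5],0],[58,[0,0,83.5],0],[58,[0,0,83.5],0],[58,[0,0,83.5],0]]'

```text
t: 24.75
tool_pos: [0.4854, 0.2999, 0.2501]
tool_rot: [2.199, 2.243, 0.001]
contact_force: [-2.4, -0.8, 4.9]
opening: 0.0618
grip_force: 30.9
```

Release, retreat and go above the blank.

Call:
step_arm --commands '[[58,[0,0,-0.5],0],[75,[0,0,-0.5],0],[75,[0,0,-0.5],0],[100,[0,0,-0.5],0],[100,[0,0,-0.5],0],[100,[0,0,-0.5],0],[100,[0,0,-20],0],[100,[0,0,-55],0],[100,[0,0,-90],0],[100,[0,0,-115],0],[100,[0,0,-120],0],[100,[0,0,-120],0]]'

```text
t: 26.25
tool_pos: [0.485, 0.2996, 0.369]
tool_rot: [2.199, 2.243, 0.001]
contact_force: [-0.4, -0.1, -0.4]
opening: 0.0859
grip_force: 0.0
```

Call:
step_arm --commands '[[100,[0,0,0],0],[100,[0,0,0],0]]'

```text
t: 26.5
tool_pos: [0.4849, 0.2996, 0.3672]
tool_rot: [-2.199, -2.243, 0.004]
contact_force: [0.3, 0.0, -1.0]
opening: 0.0854
grip_force: 0.0
```

Run:
```python
from h import *
go(582,-9,140,1)
im=grab('side');cv2.imwrite('pics/s3.png',cv2.resize(im[100:400,100:500],None,fx=2,fy=2))
```

```text
shift [-310.4, 91.1, 72.3] yaw 0.1 | t 26.5 grasp [484.9, 299.6, 212.2] ang 1.14 q6 0.4 op 85.4 F [0.3, 0.0, -1.0]
```

View pics/s3.png

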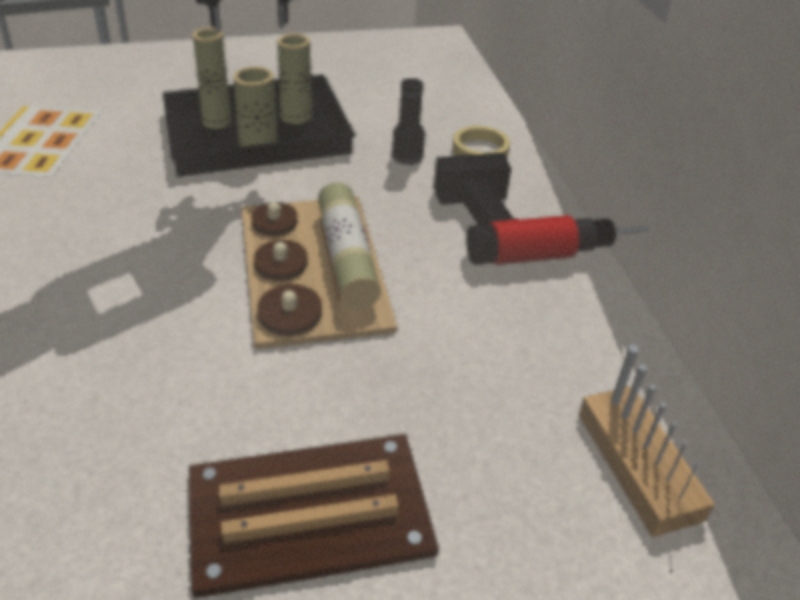

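All three lanterns stand in the tray at about (213,80), (293,80) and (255,105), and the stands are empty. The torch is untouched. Now the blank.

Call:
step_arm --commands '[[100,[-30,9,0],0],[100,[-75,22,0],0],[100,[-120,35,0],0],[100,[-165,48,10],0],[100,[-210,62,30],0],[100,[-255,75,50],0],[100,[-290,85,65],0],[100,[-309.5,91,72],0],[100,[-309.5,91,72],0],[100,[-309.5,91,72],0],[100,[-309.5,91,72],0]]'

```text
t: 27.92
tool_pos: [0.5823, -0.0068, 0.2975]
tool_rot: [2.197, 2.245, 0.001]
contact_force: [0.1, -0.3, 0.4]
opening: 0.0854
grip_force: 0.0
```

Run:
```python
from h import *
go(582,-8,43,1)
```

```text
shift [-1.2, -0.4, 99.5] yaw 0.2 | t 27.9 grasp [582.3, -6.8, 142.5] ang 1.23 q6 -0.16 op 85.4 F [0.1, -0.3, 0.4]
```

Call:
step_arm --commands '[[100,[-1,-0.5,25],0],[100,[-1,-0.5,50],0],[100,[-1,-0.5,75],0],[100,[-1,-0.5,92],0],[100,[-1,-0.5,99],0],[100,[-1,-0.5,99],0],[46,[-1,-0.5,99],0],[46,[-1,-0.5,99],0],[46,[-1,-0.5,99],0],[46,[-1,-0.5,99],0],[46,[-1,-0.5,99],0],[46,[-1,-0.5,99],0]]' --squeeze 40

```text
t: 29.42
tool_pos: [0.5827, -0.0091, 0.1991]
tool_rot: [2.198, 2.241, 0.003]
contact_force: [2.7, 0.4, 5.0]
opening: 0.0487
grip_force: 42.4
```

Call:
step_arm --commands '[[46,[0,0,0],0],[46,[0,0,0],0]]'

```text
t: 29.68
tool_pos: [0.5827, -0.0091, 0.1991]
tool_rot: [2.198, 2.241, 0.003]
contact_force: [2.4, -0.1, 4.7]
opening: 0.0487
grip_force: 42.4
```

Call:
step_arm --commands '[[46,[0,0,-10],0],[46,[0,0,-25],0],[46,[0,0,-50],0],[46,[0,0,-75],0],[46,[0,0,-100],0],[46,[0,0,-100],0],[46,[0,0,-100],0],[46,[0,0,-100],0]]'

```text
t: 30.68
tool_pos: [0.5811, -0.0089, 0.2959]
tool_rot: [-2.197, -2.242, 0.003]
contact_force: [0.3, 0.8, -1.3]
opening: 0.049
grip_force: 41.9
```

Run:
```python
from h import *
go(493.5,-359.5,143,-88.6)
```

```text
shift [-348.8, -94.6, -2.0] yaw 89.7 | t 30.7 grasp [581.1, -8.9, 140.9] ang 1.14 q6 -0.16 op 49.0 F [0.3, 0.8, -1.3]
```

Call:
step_arm --commands '[[46,[-20,-5,0],5],[46,[-55,-15,0],13],[46,[-90,-24,0],22],[46,[-125,-34,0],31],[46,[-160,-43,0],40],[46,[-195,-53,0],49],[46,[-230,-62,0],58],[46,[-265,-72,0],67],[46,[-300,-81,0],76],[46,[-330,-90,0],84],[46,[-349,-94.5,0],89.7],[46,[-349,-94.5,0],89.7]]'

```text
t: 32.17
tool_pos: [0.4936, -0.3606, 0.2964]
tool_rot: [-3.14, -0.038, 0.002]
contact_force: [-0.0, -0.0, -1.8]
opening: 0.049
grip_force: 41.8
```

Call:
step_arm --commands '[[46,[0,0,0],0],[46,[0,0,0],0],[46,[0,0,0],0]]'

```text
t: 32.55
tool_pos: [0.4945, -0.3591, 0.2977]
tool_rot: [-3.141, -0.042, 0.0]
contact_force: [0.3, 0.9, -1.8]
opening: 0.0489
grip_force: 41.8
```

Run:
```python
from h import *
go(493.5,-359.5,60,-88.6)
im=grab('side');cv2.imwrite('pics/s4.png',cv2.resize(im[200:420,130:390],None,fx=2.7,fy=2.7))
im=grab('top','t4.png')
```

```text
shift [-1.0, 0.4, 82.7] yaw 0.1 | t 32.5 grasp [494.5, -359.1, 142.7] ang -88.48 q6 0.79 op 48.9 F [0.3, 0.9, -1.8]
```

View pics/s4.png

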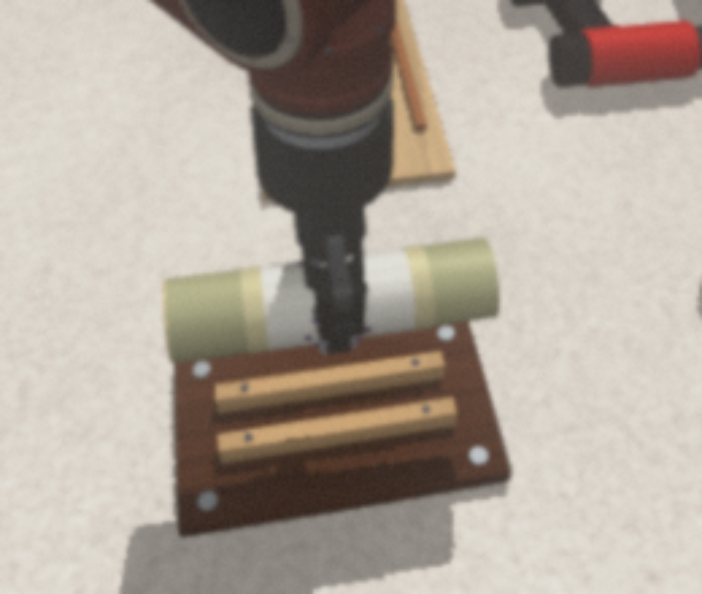

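The blank is level and parallel to the rails, with the fingers over the middle of the paper at (337,300). Now lower it.

Call:
step_arm --commands '[[46,[-1,0.5,20],0],[46,[-1,0.5,40],0],[46,[-1,0.5,60],0],[46,[-1,0.5,72],0],[46,[-1,0.5,79],0],[46,[-1,0.5,82],0],[46,[-1,0.5,84],0],[46,[-1,0.5,85.5],0],[46,[-1,0.5,87],0],[46,[-1,0.5,87],0],[46,[-1,0.5,87],0]]'

```text
t: 34.02
tool_pos: [0.4934, -0.3604, 0.2113]
tool_rot: [3.141, 0.04, 0.001]
contact_force: [-0.3, 0.2, 1.4]
opening: 0.0487
grip_force: 42.1
```

Run:
```python
from h import *
go(493.5,-359.5,55,-88.6)
im=grab('side');cv2.imwrite('pics/s5.png',cv2.resize(im[200:420,130:390],None,fx=2.7,fy=2.7))
```

```text
shift [0.1, -0.9, 1.3] yaw 0.0 | t 34.0 grasp [493.4, -360.4, 56.3] ang -88.56 q6 0.79 op 48.7 F [-0.3, 0.2, 1.4]
```

View pics/s5.png

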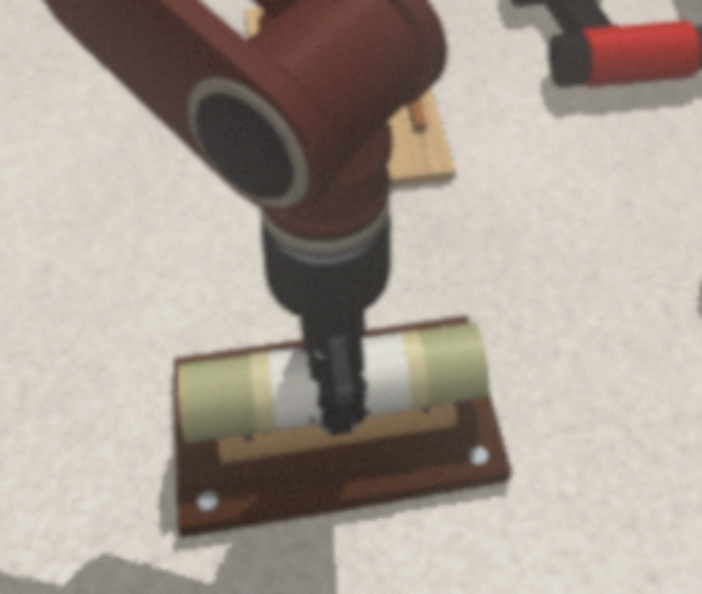

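Call:
step_arm --commands '[[46,[0,0,1],0],[46,[0,0,1],0],[55,[0,0,1],0],[55,[0,0,1],0],[70,[0,0,1],0],[100,[0,0,1],0],[100,[0,0,1],0],[100,[0,0,0],0],[100,[0,0,-20],0],[100,[0,0,-50],0],[100,[0,0,-80],0],[100,[0,0,-110],0]]' --squeeze 30

```text
t: 35.58
tool_pos: [0.4933, -0.3603, 0.3235]
tool_rot: [3.14, 0.039, 0.002]
contact_force: [0.2, 0.5, 0.4]
opening: 0.0855
grip_force: 0.0
```

Call:
step_arm --commands '[[100,[0,30,-20],0],[100,[0,-40,-30],0],[100,[0,-100,-30],0],[100,[0,-150,-30],0],[100,[0,-180,-30],0],[100,[0,-180,-30],0]]'

```text
t: 36.33
tool_pos: [0.4887, -0.1787, 0.3523]
tool_rot: [3.14, 0.044, 0.003]
contact_force: [-0.9, -0.7, 0.3]
opening: 0.0856
grip_force: 0.0
```

Run:
```python
from h import *
go(485,300,240,1)
a=grab('top');b=grab('side')
A=cv2.resize(a[200:330,380:480],None,fx=4,fy=4);B=cv2.resize(b[280:410,180:330],None,fx=2.6,fy=4)
cv2.imwrite('pics/s6.png',np.hstack([A,cv2.resize(b[300:400,185:325],(390,520))]))
cv2.imwrite('pics/t6.png',a)
```

```text
shift [9.9, -478.5, -43.2] yaw -89.4 | t 36.3 grasp [488.7, -178.7, 197.3] ang -88.38 q6 1.05 op 85.6 F [-0.9, -0.7, 0.3]
```

View pics/s6.png

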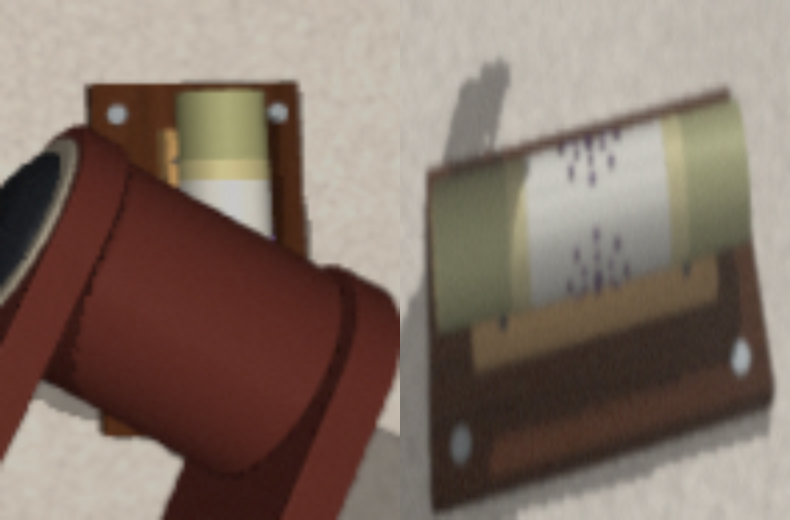

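The blank lies on the rails. I'll measure its centring once the arm is clear over the tray.

Call:
step_arm --commands '[[100,[1,-25,-20],-5],[100,[2,-70,-43],-13],[100,[3,-115,-43],-22],[100,[3,-160,-43],-31],[100,[4,-205,-43],-40],[100,[5,-250,-43],-49],[100,[6,-295,-43],-58],[100,[7,-340,-43],-67],[100,[8,-385,-43],-76],[100,[9,-430,-43],-84],[100,[10,-465,-43],-89.4],[100,[10,-478,-43],-89.4]]'

```text
t: 37.92
tool_pos: [0.4876, 0.2984, 0.394]
tool_rot: [2.205, 2.237, 0.0]
contact_force: [-0.1, -0.3, 0.3]
opening: 0.0848
grip_force: 0.0
```

Call:
step_arm --commands '[[100,[0,0,0],0],[100,[0,0,0],0],[100,[0,0,0],0],[100,[0,0,0],0]]'

```text
t: 38.42
tool_pos: [0.4868, 0.2971, 0.3938]
tool_rot: [2.206, 2.236, 0.0]
contact_force: [-0.8, 0.2, 0.2]
opening: 0.0853
grip_force: 0.0
```

Run:
```python
from h import *
go(485,300,94,1)
a=grab('top','t7.png');b=grab('side')
c=cv2.resize(a[205:325,390:475],None,fx=5,fy=5,interpolation=cv2.INTER_CUBIC)
cv2.imwrite('pics/s7.png',np.hstack([c,cv2.resize(b[100:210,150:300],(370,600))]))
```

```text
shift [3.0, -1.8, 144.8] yaw -0.2 | t 38.4 grasp [486.8, 297.1, 238.8] ang 0.77 q6 0.4 op 85.3 F [-0.8, 0.2, 0.2]
```

View pics/s7.png

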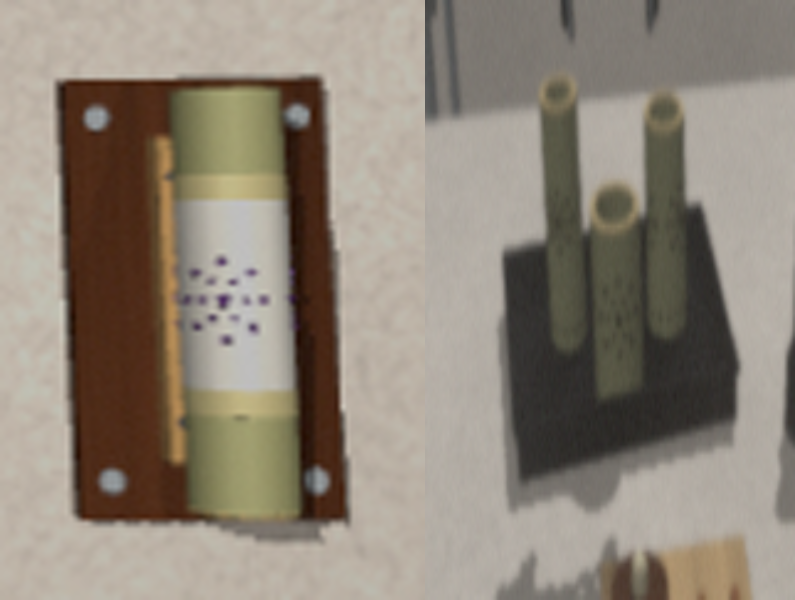

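Run:
```python
from h import *
def q(n,ps,z):
    P=onz('top',[[(p[0]+.5)/5-.5+390,(p[1]+.5)/5-.5+205] for p in ps],np.full(len(ps),z))*1000
    print(n,P[:,:2].round(1).tolist(),'mean',P[:,:2].mean(0).round(1))
q('ends',[(226,88),(245,516)],.075)
q('paper',[(232,198),(239,391)],.077);q('bands',[(230,175),(243,415)],.077)
q('edges',[(172,90),(281,90),(300,514),(188,514)],.055)
q('base',[(58,81),(322,77),(348,518),(79,519)],.015);q('rail',[(160,137),(177,465)],.031)
```

```text
ends [[593.2, -350.0], [394.3, -353.9]] mean [ 493.7 -352. ]
paper [[541.1, -350.8], [451.5, -351.9]] mean [ 496.3 -351.4]
bands [[551.9, -350.2], [440.6, -353.4]] mean [ 496.2 -351.8]
edges [[593.3, -332.0], [594.1, -384.2], [392.9, -387.6], [391.7, -335.1]] mean [ 493.  -359.7]
base [[599.9, -289.4], [604.1, -421.7], [385.8, -428.0], [382.4, -296.4]] mean [ 493.1 -358.9]
rail [[571.6, -334.4], [411.6, -339.3]] mean [ 491.6 -336.8]
```

The blank is centred to about 1 mm (493.4 against 493.1) and sits between the rails. Now I return the short lantern.

Call:
step_arm --commands '[[100,[3,-1.8,20],-0.4],[100,[3,-1.8,50],-0.4],[100,[3,-1.8,80],-0.4],[100,[3,-1.8,110],-0.4],[100,[3,-1.8,134],-0.4],[100,[3,-1.8,144],-0.4],[100,[3,-1.8,144],-0.4],[100,[3,-1.8,144],-0.4],[58,[3,-1.8,144],-0.4],[58,[3,-1.8,144],-0.4],[58,[3,-1.8,144],-0.4],[58,[3,-1.8,144],-0.4]]'

```text
t: 40.02
tool_pos: [0.4853, 0.301, 0.251]
tool_rot: [2.197, 2.245, 0.003]
contact_force: [-1.1, -0.5, 6.0]
opening: 0.0617
grip_force: 33.1
```

Call:
step_arm --commands '[[58,[0,0,0],0],[58,[0,0,0],0],[58,[0,0,0],0],[58,[0,0,0],0]]'

```text
t: 40.52
tool_pos: [0.4853, 0.301, 0.251]
tool_rot: [2.197, 2.245, 0.003]
contact_force: [-1.2, -0.3, 5.6]
opening: 0.0614
grip_force: 33.1
```

Call:
step_arm --commands '[[58,[0,0,-10],0],[58,[0,0,-25],0],[58,[0,0,-50],0],[58,[0,0,-75],0],[58,[0,0,-85],0],[58,[0,0,-85],0],[58,[0,0,-85],0],[58,[0,0,-85],0]]'

```text
t: 41.52
tool_pos: [0.4845, 0.3006, 0.3333]
tool_rot: [-2.197, -2.245, 0.004]
contact_force: [-1.1, -0.8, -1.2]
opening: 0.0614
grip_force: 32.8
```

Run:
```python
from h import *
go(498.3,-98,180,1.1)
```

```text
shift [-398.8, 5.1, -1.4] yaw 0.1 | t 41.5 grasp [484.5, 300.6, 178.3] ang 1.24 q6 0.4 op 61.4 F [-1.1, -0.8, -1.2]
```

Call:
step_arm --commands '[[58,[-25,0,0],0],[58,[-65,1,0],0],[58,[-110,1,0],0],[58,[-155,2,0],0],[58,[-200,2,0],0],[58,[-245,3,0],0],[58,[-290,4,0],0],[58,[-335,4,0],0],[58,[-375,5,0],0],[58,[-398,5,0],0],[58,[-398,5,0],0],[58,[-398,5,0],0]]'

```text
t: 43.02
tool_pos: [0.4984, -0.0966, 0.3342]
tool_rot: [-2.196, -2.245, 0.0]
contact_force: [0.4, 0.0, -1.2]
opening: 0.0615
grip_force: 32.8
```

Call:
step_arm --commands '[[58,[0,0,0],0],[58,[0,0,0],0],[58,[0,0,0],0],[58,[0,0,0],0]]'

```text
t: 43.52
tool_pos: [0.4985, -0.0969, 0.3347]
tool_rot: [2.197, 2.246, 0.0]
contact_force: [-0.4, 0.0, -1.3]
opening: 0.0619
grip_force: 32.8
```

Run:
```python
from h import *
go(498,-97.3,115,1.1)
```

```text
shift [-0.4, -0.5, 64.7] yaw 0.2 | t 43.5 grasp [498.5, -96.9, 179.7] ang 1.26 q6 -0.36 op 61.9 F [-0.4, 0.0, -1.3]
```

Call:
step_arm --commands '[[58,[-0.4,-0.5,15],0],[58,[-0.4,-0.5,32],0],[58,[-0.4,-0.5,48],0],[58,[-0.4,-0.5,57],0],[58,[-0.4,-0.5,61],0],[58,[-0.4,-0.5,62.5],0],[58,[-0.4,-0.5,63.5],0],[58,[-0.4,-0.5,64.5],0],[58,[-0.4,-0.5,65],0],[58,[-0.4,-0.5,65],0],[58,[-0.4,-0.5,65],0]]'

```text
t: 44.9
tool_pos: [0.4981, -0.0975, 0.27]
tool_rot: [2.197, 2.245, 0.0]
contact_force: [-0.5, 0.2, -0.2]
opening: 0.0619
grip_force: 32.9
```

Call:
step_arm --commands '[[58,[0,0,0.5],0],[58,[0,0,1],0],[58,[0,0,1.5],0],[58,[0,0,1.5],0],[58,[0,0,1.5],0]]'

```text
t: 45.52
tool_pos: [0.4983, -0.0976, 0.27]
tool_rot: [2.197, 2.245, -0.0]
contact_force: [-5.3, 0.3, 9.3]
opening: 0.0618
grip_force: 33.9
```

Call:
step_arm --commands '[[58,[0,0,-0.8],0],[58,[0,0,-0.8],0],[75,[0,0,-0.8],0],[75,[0,0,-0.8],0],[100,[0,0,-0.8],0],[100,[0,0,-0.8],0],[100,[0,0,-0.8],0],[100,[0,0,-25],0],[100,[0,0,-60],0],[100,[0,0,-95],0],[100,[0,0,-120],0],[100,[0,0,-125],0]]'

```text
t: 47.02
tool_pos: [0.4984, -0.0976, 0.3955]
tool_rot: [2.195, 2.243, 0.003]
contact_force: [0.3, -0.0, -0.3]
opening: 0.0852
grip_force: 0.0
```

Call:
step_arm --commands '[[100,[0,0,0],0],[100,[0,0,0],0],[100,[0,0,0],0]]'

```text
t: 47.4
tool_pos: [0.4978, -0.0974, 0.3917]
tool_rot: [-2.196, -2.244, 0.002]
contact_force: [0.6, -0.6, -0.4]
opening: 0.0855
grip_force: 0.0
```

Run:
```python
from h import *
go(555,384.6,245,1.1)
```

```text
shift [480.7, 67.6, -8.0] yaw 0.1 | t 47.4 grasp [497.8, -97.4, 236.7] ang 1.24 q6 -0.36 op 85.5 F [0.6, -0.6, -0.4]
```

Call:
step_arm --commands '[[100,[30,4,0],0],[100,[80,11,-4],0],[100,[130,18,-8],0],[100,[180,25,-8],0],[100,[230,32,-8],0],[100,[280,39,-8],0],[100,[330,46,-8],0],[100,[380,53,-8],0],[100,[430,60,-8],0],[100,[465,65,-8],0],[100,[480.5,67.5,-8],0],[100,[480.5,67.5,-8],0]]'

```text
t: 48.9
tool_pos: [0.5551, 0.3846, 0.4004]
tool_rot: [-2.196, -2.246, 0.002]
contact_force: [0.2, -0.5, 0.4]
opening: 0.0853
grip_force: 0.0
```

Call:
step_arm --commands '[[100,[0,0,0],0],[100,[0,0,0],0],[100,[0,0,0],0],[100,[0,0,0],0]]'

```text
t: 49.4
tool_pos: [0.5551, 0.3839, 0.4014]
tool_rot: [2.198, 2.245, 0.0]
contact_force: [-0.1, 0.3, 0.4]
opening: 0.0856
grip_force: 0.0
```

Run:
```python
from h import *
go(555,384.7,106,1.1)
a=grab('top','t8.png');b=grab('side')
c=cv2.resize(a[205:290,230:355],None,fx=6,fy=6,interpolation=cv2.INTER_CUBIC)[:, :]
d=cv2.resize(b[190:290,200:320],(750,90*1))
cv2.imwrite('pics/s8.png',np.vstack([c]))
```

```text
shift [0.8, -0.1, 140.4] yaw 0.1 | t 49.4 grasp [555.1, 383.9, 246.4] ang 1.21 q6 0.47 op 85.6 F [-0.1, 0.3, 0.4]
```

View pics/s8.png

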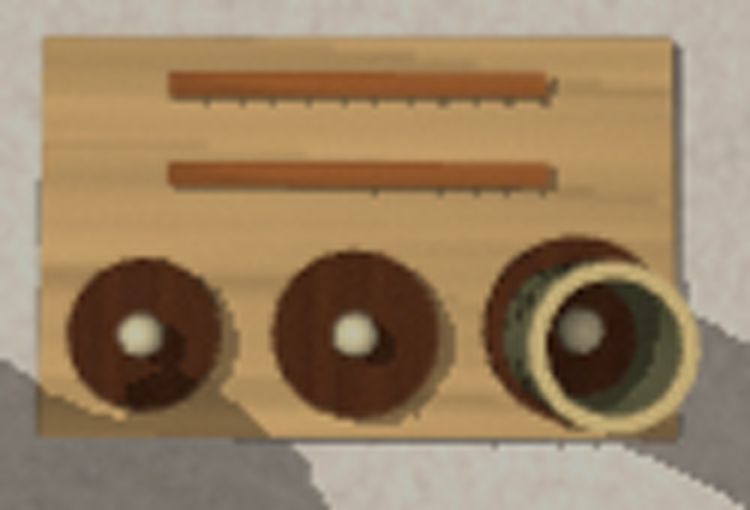

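The short lantern is back over its lamp, with its rim at the same pixels as at the start ((613,347) in the crop). Next is the middle one.

Call:
step_arm --commands '[[100,[0.8,0,20],0],[100,[0.8,0,50],0],[100,[0.8,0,80],0],[100,[0.8,0,110],0],[100,[0.8,0,130],0],[100,[0.8,0,139.5],0],[100,[0.8,0,139.5],0],[100,[0.8,0,139.5],0],[50,[0.8,0,139.5],0],[50,[0.8,0,139.5],0],[50,[0.8,0,139.5],0],[50,[0.8,0,139.5],0]]'

```text
t: 51.0
tool_pos: [0.5553, 0.3854, 0.263]
tool_rot: [2.197, 2.245, 0.002]
contact_force: [-0.9, -0.9, 5.4]
opening: 0.0548
grip_force: 30.9
```

Call:
step_arm --commands '[[50,[0,0,0],0],[50,[0,0,0],0],[50,[0,0,0],0],[50,[0,0,0],0]]'

```text
t: 51.5
tool_pos: [0.5553, 0.3854, 0.263]
tool_rot: [2.197, 2.245, 0.002]
contact_force: [-1.2, 0.7, 5.6]
opening: 0.0547
grip_force: 30.9
```

Call:
step_arm --commands '[[50,[0,0,-10],0],[50,[0,0,-25],0],[50,[0,0,-50],0],[50,[0,0,-75],0],[50,[0,0,-85],0],[50,[0,0,-85],0],[50,[0,0,-85],0],[50,[0,0,-85],0]]'

```text
t: 52.5
tool_pos: [0.5548, 0.385, 0.345]
tool_rot: [-2.197, -2.245, 0.004]
contact_force: [-0.5, -0.1, -0.5]
opening: 0.0546
grip_force: 30.5
```

Run:
```python
from h import *
go(496.6,-5.5,190,1.1)
```

```text
shift [-389.1, -66.6, 0.7] yaw 0.1 | t 52.5 grasp [554.8, 385.0, 190.0] ang 1.24 q6 0.47 op 54.6 F [-0.5, -0.1, -0.5]
```

Call:
step_arm --commands '[[50,[-25,-4,0],0],[50,[-65,-11,0],0],[50,[-110,-19,0],0],[50,[-155,-27,0],0],[50,[-200,-34,0],0],[50,[-245,-42,0],0],[50,[-290,-50,0],0],[50,[-335,-57,0],0],[50,[-370,-63,0],0],[50,[-388.8,-66.5,0],0],[50,[-388.8,-66.5,0],0],[50,[-388.8,-66.5,0],0]]'

```text
t: 54.0
tool_pos: [0.497, -0.0046, 0.3464]
tool_rot: [-2.197, -2.245, 0.0]
contact_force: [0.5, -0.4, -0.8]
opening: 0.0551
grip_force: 30.6
```

Call:
step_arm --commands '[[50,[0,0,0],0],[50,[0,0,0],0],[50,[0,0,0],0],[50,[0,0,0],0]]'

```text
t: 54.5
tool_pos: [0.497, -0.0048, 0.3467]
tool_rot: [2.197, 2.246, 0.0]
contact_force: [0.1, 0.3, 0.1]
opening: 0.055
grip_force: 30.6
```

Run:
```python
from h import *
go(496.6,-5,127,1.1)
```

```text
shift [-0.2, -0.4, 64.7] yaw 0.2 | t 54.5 grasp [497.0, -4.8, 191.7] ang 1.26 q6 -0.18 op 55.0 F [0.1, 0.3, 0.1]
```

Call:
step_arm --commands '[[50,[-0.2,-0.4,15],0],[50,[-0.2,-0.4,32],0],[50,[-0.2,-0.4,48],0],[50,[-0.2,-0.4,57],0],[50,[-0.2,-0.4,61],0],[50,[-0.2,-0.4,62.5],0],[50,[-0.2,-0.4,63.5],0],[50,[-0.2,-0.4,64.5],0],[50,[-0.2,-0.4,65.5],0],[50,[-0.2,-0.4,65.5],0],[50,[-0.2,-0.4,65.5],0]]'

```text
t: 55.88
tool_pos: [0.4968, -0.0052, 0.282]
tool_rot: [2.197, 2.245, 0.001]
contact_force: [-2.9, -0.1, 5.3]
opening: 0.0548
grip_force: 30.9
```

Call:
step_arm --commands '[[50,[0,0,-0.4],0],[50,[0,0,-0.4],0],[70,[0,0,-0.4],0],[70,[0,0,-0.4],0],[100,[0,0,-0.4],0],[100,[0,0,-0.4],0],[100,[0,0,-0.4],0],[100,[0,0,-25],0],[100,[0,0,-60],0],[100,[0,0,-95],0],[100,[0,0,-118],0],[100,[0,0,-123],0]]'

```text
t: 57.38
tool_pos: [0.4969, -0.0052, 0.4063]
tool_rot: [2.195, 2.243, 0.004]
contact_force: [-0.5, 0.1, -0.7]
opening: 0.0853
grip_force: 0.0
```

Call:
step_arm --commands '[[100,[0,0,0],0],[100,[0,0,0],0],[100,[0,0,0],0]]'

```text
t: 57.75
tool_pos: [0.4964, -0.0052, 0.4028]
tool_rot: [-2.196, -2.244, 0.002]
contact_force: [0.5, 1.0, -0.4]
opening: 0.0853
grip_force: 0.0
```

Run:
```python
from h import *
go(420.5,384.6,252,1.1)
```

```text
shift [391.3, -67.5, -3.9] yaw 0.1 | t 57.8 grasp [496.4, -5.2, 247.8] ang 1.24 q6 -0.18 op 85.3 F [0.5, 1.0, -0.4]
```

Call:
step_arm --commands '[[100,[30,-5,0],0],[100,[75,-13,-4],0],[100,[120,-21,-4],0],[100,[165,-28,-4],0],[100,[210,-36,-4],0],[100,[255,-44,-4],0],[100,[300,-52,-4],0],[100,[345,-60,-4],0],[100,[375,-65,-4],0],[100,[391.3,-67.5,-4],0],[100,[391.3,-67.5,-4],0],[100,[391.3,-67.5,-4],0]]'

```text
t: 59.25
tool_pos: [0.421, 0.3838, 0.408]
tool_rot: [2.198, 2.244, -0.001]
contact_force: [0.8, -0.2, -0.0]
opening: 0.0859
grip_force: 0.0
```

Call:
step_arm --commands '[[100,[0,0,0],0],[100,[0,0,0],0],[100,[0,0,0],0]]'

```text
t: 59.62
tool_pos: [0.4208, 0.3842, 0.4083]
tool_rot: [2.198, 2.245, 0.0]
contact_force: [-0.4, -0.7, -0.3]
opening: 0.0854
grip_force: 0.0
```

Run:
```python
from h import *
go(420.5,384.6,127,1.1)
grab('top','t9.png')
```

```text
shift [0.4, -0.3, 126.3] yaw 0.1 | t 59.6 grasp [420.8, 384.2, 253.3] ang 1.21 q6 0.59 op 85.4 F [-0.4, -0.7, -0.3]
```

Call:
step_arm --commands '[[100,[0.4,-0.3,20],0],[100,[0.4,-0.3,50],0],[100,[0.4,-0.3,80],0],[100,[0.4,-0.3,105],0],[100,[0.4,-0.3,120],0],[100,[0.4,-0.3,126],0],[100,[0.4,-0.3,126],0],[100,[0.4,-0.3,126],0],[45,[0.4,-0.3,126],0],[45,[0.4,-0.3,126],0],[45,[0.4,-0.3,126],0],[45,[0.4,-0.3,126],0]]'

```text
t: 61.18
tool_pos: [0.4204, 0.3851, 0.283]
tool_rot: [-2.197, -2.245, -0.001]
contact_force: [-1.9, -0.4, 4.2]
opening: 0.0486
grip_force: 31.0
```

Call:
step_arm --commands '[[45,[0,0,0],0],[45,[0,0,0],0],[45,[0,0,0],0],[45,[0,0,0],0]]'

```text
t: 61.68
tool_pos: [0.4204, 0.3852, 0.283]
tool_rot: [-2.197, -2.245, -0.001]
contact_force: [-1.9, -0.0, 5.3]
opening: 0.0484
grip_force: 31.1
```

Call:
step_arm --commands '[[45,[0,0,-10],0],[45,[0,0,-25],0],[45,[0,0,-50],0],[45,[0,0,-75],0],[45,[0,0,-85],0],[45,[0,0,-85],0],[45,[0,0,-85],0],[45,[0,0,-85],0]]'

```text
t: 62.68
tool_pos: [0.4201, 0.3848, 0.3658]
tool_rot: [-2.197, -2.245, 0.004]
contact_force: [-0.2, -0.6, -1.3]
opening: 0.0488
grip_force: 31.1
```

Run:
```python
from h import *
go(494.3,83,211,1.1)
```

```text
shift [-303.3, 67.7, 0.0] yaw 0.1 | t 62.7 grasp [420.1, 384.8, 210.8] ang 1.24 q6 0.59 op 48.8 F [-0.2, -0.6, -1.3]
```

Call:
step_arm --commands '[[45,[-20,4,0],0],[45,[-55,12,0],0],[45,[-95,21,0],0],[45,[-135,30,0],0],[45,[-175,39,0],0],[45,[-215,48,0],0],[45,[-255,57,0],0],[45,[-285,64,0],0],[45,[-302.8,67.8,0],0],[45,[-302.8,67.8,0],0],[45,[-302.8,67.8,0],0],[45,[-302.8,67.8,0],0]]'

```text
t: 64.18
tool_pos: [0.4945, 0.0845, 0.3671]
tool_rot: [-2.195, -2.247, -0.0]
contact_force: [-0.1, -0.3, -0.8]
opening: 0.0485
grip_force: 31.1
```

Call:
step_arm --commands '[[45,[0,0,0],0],[45,[0,0,0],0],[45,[0,0,0],0],[45,[0,0,0],0]]'

```text
t: 64.68
tool_pos: [0.4947, 0.0837, 0.3672]
tool_rot: [2.197, 2.245, -0.0]
contact_force: [-1.2, -1.0, -1.9]
opening: 0.0486
grip_force: 31.1
```

Run:
```python
from h import *
go(494.5,83.4,147,1.1)
```

```text
shift [-0.3, -0.2, 65.2] yaw 0.1 | t 64.7 grasp [494.7, 83.7, 212.2] ang 1.24 q6 -0.0 op 48.6 F [-1.2, -1.0, -1.9]
```

Call:
step_arm --commands '[[45,[-0.3,-0.2,15],0],[45,[-0.3,-0.2,32],0],[45,[-0.3,-0.2,48],0],[45,[-0.3,-0.2,57],0],[45,[-0.3,-0.2,61],0],[45,[-0.3,-0.2,62.5],0],[45,[-0.3,-0.2,64],0],[45,[-0.3,-0.2,65],0],[45,[-0.3,-0.2,66],0],[45,[-0.3,-0.2,66],0],[45,[-0.3,-0.2,66],0]]'

```text
t: 66.05
tool_pos: [0.4947, 0.0834, 0.302]
tool_rot: [2.197, 2.245, 0.001]
contact_force: [-2.9, -1.5, 4.5]
opening: 0.0484
grip_force: 31.4
```

Call:
step_arm --commands '[[45,[0,0,-0.4],0],[45,[0,0,-0.4],0],[62,[0,0,-0.4],0],[62,[0,0,-0.4],0],[100,[0,0,-0.4],0],[100,[0,0,-0.4],0],[100,[0,0,-0.4],0],[100,[0,0,-25],0],[100,[0,0,-60],0],[100,[0,0,-95],0],[100,[0,0,-118],0],[100,[0,0,-123],0]]'

```text
t: 67.55
tool_pos: [0.4948, 0.0834, 0.4263]
tool_rot: [2.195, 2.243, 0.004]
contact_force: [0.8, 0.4, 0.8]
opening: 0.0853
grip_force: 0.0
```

Call:
step_arm --commands '[[100,[40,-20,0],0],[100,[90,-40,0],0],[100,[140,-60,0],0],[100,[190,-80,0],0],[100,[240,-100,0],0],[100,[280,-110,0],0],[100,[280,-110,0],0],[100,[280,-110,0],0]]'

```text
t: 68.55
tool_pos: [0.3784, 0.3607, 0.423]
tool_rot: [2.197, 2.246, -0.003]
contact_force: [1.0, -1.0, 0.9]
opening: 0.0856
grip_force: 0.0
```

Run:
```python
from h import *
a=grab('top','t10.png');b=grab('side')
c=cv2.resize(a[205:290,230:355],None,fx=6,fy=6,interpolation=cv2.INTER_CUBIC)[180:]
d=cv2.resize(b[120:290,170:345],(270,265))
e=cv2.resize(a[150:330],(480,265))
cv2.imwrite('pics/s10.png',np.vstack([c,np.hstack([d,e])]))
```

```text
(no output)
```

View pics/s10.png

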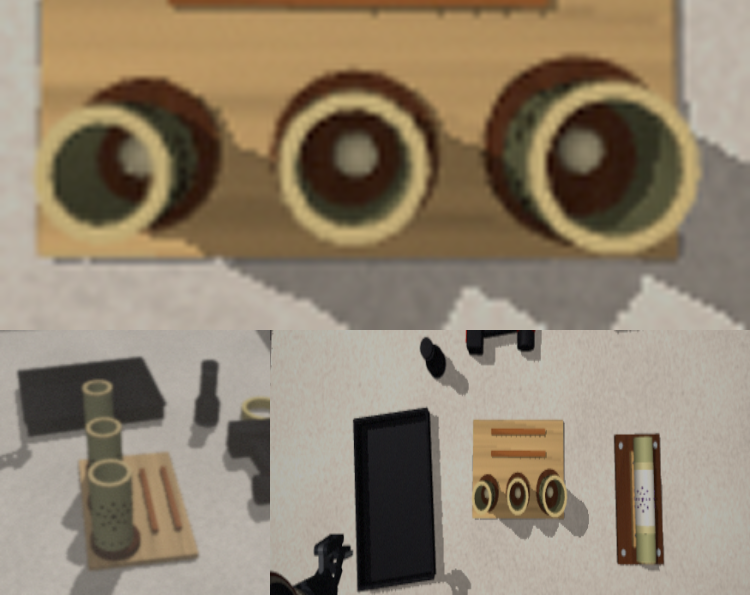

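All three lanterns are upright over their own lamps, with rims at the starting pixels to within about 1 px: (105,172), (355,168) and (613,167) in the crop. The blank is on the rails, the torch has not moved and the arm is clear.

```bash
python3 -c "from station import finish_job; print(finish_job())"
```

```text
the job is handed in; nothing more can be done
None
```

The job is handed in at about 69 s: the blank lies centred in the cradle to about 1 mm, each lantern is back upright over its own lamp, and the torch was not touched; no verdict came back.

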